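Load a junction box into a drilling jig and lock it with the cam lever

ROBOT

A 6-joint arm with a two-finger parallel gripper is mounted at the origin on a cart in front of the work surface, level with it; the furniture and walls round the work are solid. World frame = base frame: x ahead of the robot, y to its left, z up, the work surface at z = 0. Lengths are in mm, angles in rad, forces in N, time in s.
With the tool pointing down it reaches from about 250 to 800 mm from the base axis. Payload 8.5 kg.
Tool frame: the origin (TCP) lies where the fingers leave the gripper's body, on its centre line; the fingertips stand 73 mm ahead of it and the grasp point (between the pads) lies 54 mm ahead of it (env.tcp_to_tips is the distance from the TCP to the fingertips, in mm); z points along the fingers, y is the line along which they close (so a half turn about z gives the same grasp; the last joint's range is limited). The gripper opens to 85 mm and grips with 20 to 120 N. Pads are 22 mm wide; open, the fingers measure 114 mm over their backs; the gripper's body (76 mm by 85 mm) begins 54 mm behind the grasp point. The pads swing forward as they close: fully open they stand 13 mm farther back than shut.
Start: joints at [1.145, 0.238, -0.013, 1.319, 0, 1.571], TCP at [216.834, 478.09, 303.876] pointing down, gripper open.
Joint ranges: [-2.66, 2.66], [-1.03, 1.9], [-1.14, 1.46], [-1.82, 2.27], [-1.45, 1.34], [-3.14, 3.14]. Speed limits (rad/s): [2.22, 2.22, 2.79, 3.14, 3.14, 3.14].

INTERFACE

Orientations are given as [roll, pitch, yaw] about the fixed x, y, z axes, in that order (R = Rz(yaw) Ry(pitch) Rx(roll)).
In Python, from cell import env gives the robot as it stands.
- The arm moves only by the shell command python3 -m crank 'ROWS' [FORCE]. ROWS is JSON, a list of rows, each a list of 3 entries, a list of its own where there are three numbers: the finger opening in cm, from 0 to 8.54, then the shift along the tool's x, y, z in cm, then the turn about the tool's z in rad. A call has 1 to 20 rows; each row is the pose to reach, as a shift and turn from the pose commanded when the call began, along the tool's axes at that moment; what a row does not reach only later rows make up. A row lasts 1/12 s, in which the tool goes at most 41.7 mm and 7.16 degrees, less where a joint would pass 70% of its speed; a pose out of reach is approached as far as the arm can. A call with a gripper value outside its range is refused whole. The fingers move at their own pace and stop on an object; FORCE is the grip in N (left out, the last holds). Time passes only in rows, so rows that repeat a pose let the fingers close. It gives the time, the measured TCP pose, the force, the opening and the grip force at its end, in the units of the state.
- env.observe(): the state, without advancing time (a new reading comes with each control period).
- env.read_camera(name): name is "scene" or "top"; returns a dict with "img" (480x640x3 uint8, red, green, blue), "depth" (480x640 float32, mm along the optical axis (not along the pixel's ray), 0 where there is no reading), "fx", "fy", "cx", "cy" (pixels), "T" (4x4, takes a point from camera to world coordinates). Camera axes: x right, y down, z forward; pixel columns grow to the right and rows downward; lengths in mm; the calibration is good to about 2 mm. A picture is of the moment at which its call begins.
- env.hand_in(): hands the job in; it is judged then, once.
The state is a dict: "time": time; "q": joint angles; "dq": joint speeds; "effort": joint torques, N m; "position": TCP position; "orientation": TCP orientation; "contact_force": force on the tool from outside, world axes, zero at the start; "ft_torque": the same for the moment, N m; "opening": finger opening in mm; "finger_force": force on a finger pad.
Only numpy, scipy, OpenCV 4.12 (cv2) and the standard library are available. Lean on these libraries where they do the work, as an engineer would, in place of code of your own. Each camera call takes 0.05 s, during which the arm holds its last target. There are 200 camera calls.

TASK

A grey junction box lies loose on a plywood drilling jig, ready for a cable entry to be drilled through the guide bush in the wooden left-hand fence. Without picking it up, push it along the board with the fingertips, square along that fence and past the open cam, until it is fully home against the wooden back stop; then push the red lever round clockwise (from above, towards you) until the cam is tight and clamps the box against the fence. Leave the lever locked, take the hand clear, and do not disturb the small parts and tools lying round the jig.

Things in the scene. Friction and masses are not known exactly. Their poses are not given: they have to be found in the camera images.
- jig: Drilling jig fixed to the table, turned up to 0.4 rad: plywood board 250 (x) x 205 (y) x 14 mm, with a beech fence on its left, a beech back stop at its far end and a cam with a red lever on its right; its front is open. Origin under the board's centre on the table; x away from the robot's side, y left, z up.
- fence (a point): Foot of the fence's guiding face (which looks to the jig's -y) beside the seat, at (+50, +72.5, +14) mm in the jig's frame. The fence is 50 mm high above the board, 22 mm thick, and runs from x = -110 to x = +90 mm; a steel drill bush goes through it at x = +50 mm.
- back_stop (a point): Foot of the back stop's face (which looks to the jig's -x), at (+98, +32.5, +14) mm in the jig's frame. The stop is 50 mm high above the board, 20 mm thick, from y = -8.5 to y = +94.5 mm.
- seat (a point): Point on the top of the board (14 mm above the table) where the centre of the junction box's underside is when the box is home against both fence and stop; axes as the jig's. At (+50, +32.5, +14) mm in the jig's frame.
- junction_box: Light grey plastic junction box with a screwed-on lid, 96 (its x) x 80 (its y) x 46 mm high, about 0.3 kg, loose; origin at the centre of its underside. It starts on the front part of the board, short of the cam, turned up to 0.35 rad; its x is to lie along the jig's x when home. The rings on its sides are flush knock-outs.
- cam_lever (a joint): Lever angle q in rad, clockwise from above, 0 to 2.3. In the jig's frame the lever points along (cos a, sin a), a = -1.292 - q: to the right at the start (q 0.1 to 0.5, open, 7 to 9 mm play), roughly towards the robot when locked. The cam meets a box on the fence at about q = 1.57, is tight by 1.6 to 1.75 and stays by friction. At the knob: about 1 N while free, 5 to 15 N to tighten.
- cam_pivot (a point): Axis of the cam lever on the board's top (14 mm above the table), at (+66, -30, +14) mm in the jig's frame; z up.
- lever_push (a point): Point on the red lever's bar, 75 mm from the pivot and 31.5 mm above the board (45.5 mm above the table). The bar is 13 mm wide and 9 mm high, from 5 to 89 mm from the pivot.
- lever_knob (a point): Centre of the black round knob at the lever's end, 23 mm across and 20 mm high, 94 mm from the pivot, 45.5 mm above the table.
- cam: Steel cam disc under the lever's hub, 36 mm across and 19 mm high, set 7 mm off the pivot axis; origin on the pivot axis at the board's top. It stands 3.5 to 22.5 mm above the board and presses the box's right side.
- fitting_elbow: Bystander: grey conduit elbow, 60 x 60 x 30 mm, left of the jig; origin under its centre.
- fitting_socket: Bystander: grey conduit socket standing upright, 32 mm across, 45 mm high, left of the jig; origin under its centre.
- screwdriver_yellow: Bystander: yellow screwdriver, 185 mm long (along its y), 30 mm high, right of the jig; origin under its middle.
- marker_blue: Bystander: white felt marker with a blue cap, 130 mm long (along its y), 19 mm high, left of the jig; origin under its middle.

How it is judged (in metres and radians):
On the way:
1. the junction box is home against the back stop (within 2.5 mm), between fence and cam (within 11 mm of the fence) and nearly square, with the cam lever still open (below 1 rad) (x of junction_box in the frame of seat between -0.0025 and 0.0025 m and y of junction_box in the frame of seat between -0.011 and 0.011 m and angle between the x axis of junction_box and the x axis of seat, either way round below 0.1 rad and value of joint cam_lever below 1 rad), for 0.2 s.
At the end, for the whole second after the job is handed in: The junction box lies flat on the board with its centre within 2.5 mm of the seat both ways and within 0.03 rad of square, the lever stands beyond 1.45 rad, the cam presses the box with more than 5 N, and box and lever are at rest (x of junction_box in the frame of seat between -0.0025 and 0.0025 m and y of junction_box in the frame of seat between -0.0025 and 0.0025 m and angle between the x axis of junction_box and the x axis of seat, either way round below 0.03 rad and z of junction_box in the frame of seat below 0.003 m and value of joint cam_lever above 1.45 rad and contact force between cam and junction_box above 5 N and linear speed of junction_box below 0.01 m/s and velocity of joint cam_lever below 0.05 rad/s); the robot touches nothing.
It fails at once if the junction box is lifted off the board (by 6 mm) or tipped (by 0.12 rad): it is only to be pushed (z of junction_box in the frame of seat above 0.006 m or angle between junction_box's own z axis and vertical above 0.12 rad).
It fails at once if the grey elbow is disturbed (moved 15 mm) (distance of fitting_elbow from where it was at the start of the episode above 0.015 m).
It fails at once if the yellow screwdriver is disturbed (moved 15 mm) (distance of screwdriver_yellow from where it was at the start of the episode above 0.015 m).
It fails at once if the marker is disturbed (moved 15 mm) (distance of marker_blue from where it was at the start of the episode above 0.015 m).
It fails at once if the grey conduit socket is disturbed (moved 15 mm) (distance of fitting_socket from where it was at the start of the episode above 0.015 m).
It also fails if it takes over 64 s, if anything falls off the work surface, if the arm or the gripper's body presses on something with over 40 N, if the wrist force passes 120 N, or if a joint passes its speed limit or range.

## Working session

There is one attempt and no reset: what is moved stays moved. The work goes in short steps, Python scripts to look and compute and a shell command to move; the robot and the scene stay as the last step left them, time stands still between calls to the robot, and variables do not carry over. Pictures are saved under pics/ and viewed, at most 10 in all, crops included, and the job is handed in when it is done.

```bash
ls; mkdir -p pics
python3 - <<'E'
from cell import env
import cv2,numpy as np
for n in("scene","top"):
    c=env.read_camera(n); cv2.imwrite(f"pics/{n}0.png",c["img"][:,:,::-1]); np.savez(f"{n}0.npz",**c)
    print(n,c["fx"],c["cx"],c["cy"],np.round(c["T"],3).tolist())
s=env.observe();print(s)
E
```

```text
pics
scene 600.0105343619289 308.2911998673406 230.89376915152917 [[-0.324, -0.82, 0.473, 13.105], [-0.946, 0.287, -0.151, -14.502], [-0.012, -0.496, -0.868, 983.03], [0.0, 0.0, 0.0, 1.0]]
top 433.43078244016993 319.9373338122973 237.37740771302805 [[-0.029, -0.984, 0.173, 379.493], [-0.999, 0.024, -0.033, -180.044], [0.029, -0.174, -0.984, 894.834], [0.0, 0.0, 0.0, 1.0]]
{'time': 0.1, 'q': array([ 1.14499137e+00,  2.38709111e-01, -1.41917696e-02,  1.31915576e+00,
       -4.79522459e-06,  1.57079112e+00]), 'dq': array([ 8.08231770e-05, -2.93838146e-04,  7.56374108e-05,  1.08921126e-03,
        1.87525293e-03, -3.62086757e-04]), 'effort': array([ 3.05202911e-04, -5.39719248e+01,  3.46999383e+01,  1.34223004e-02,
        4.23664756e-05, -3.06307436e-05]), 'position': array([216.74089262, 477.87027508, 303.3394624 ]), 'orientation': array([-3.14033234e+00,  4.78865926e-06,  2.71579291e+00]), 'contact_force': array([-0.47867692,  0.6571915 ,  0.44560903]), 'ft_torque': array([-0.08439064, -0.05237324,  0.03851649]), 'finger_force': 0.0, 'opening': 85.3474121680674}
```

View pics/top0.png

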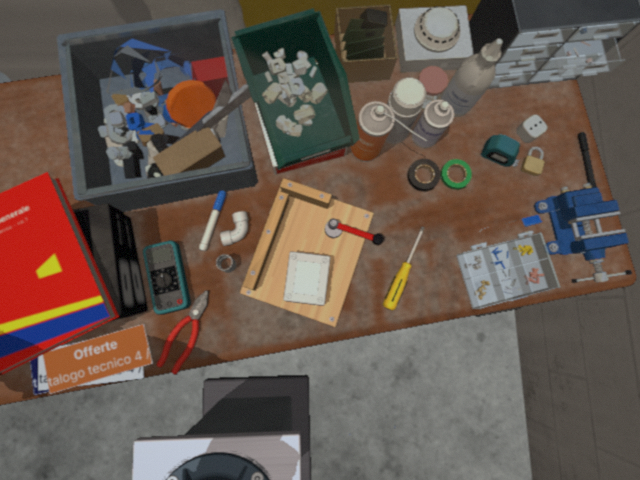

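View pics/scene0.png

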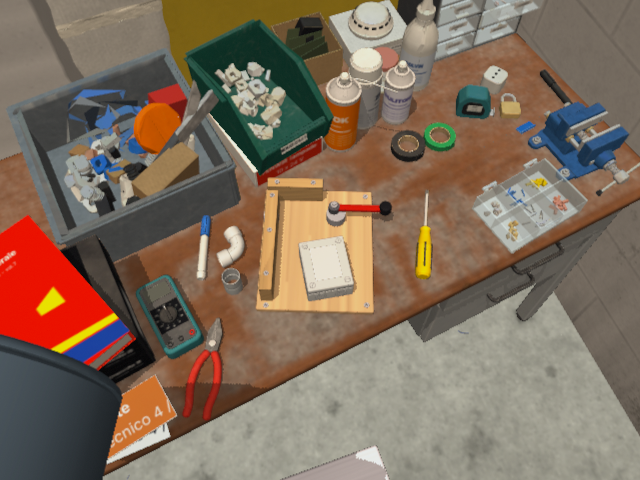

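The top view shows the jig with board corners near (242,292), (335,325), (373,211), box lid centred at (306,277), lever pivot (332,228), and knob (377,239). The screwdriver is at about (400,280). The scene view agrees with this.

```bash
cat > h.py <<'E'
import numpy as np,cv2
from cell import env
def cloud(c):
    v,u=np.mgrid[:480,:640]; d=c["depth"]; fx,fy,cx,cy=[float(c[k]) for k in("fx","fy","cx","cy")]
    P=np.stack([(u-cx)/fx*d,(v-cy)/fy*d,d],-1)
    return P@c["T"][:3,:3].T+c["T"][:3,3]
def hsv(c): return cv2.cvtColor(c["img"],cv2.COLOR_RGB2HSV)
def rect(p): return cv2.minAreaRect(p.astype(np.float32))
def main(c,mask):  # largest blob
    n,l,s,_=cv2.connectedComponentsWithStats(mask.astype(np.uint8)); 
    return l==1+s[1:,4].argmax()
E
python3 - <<'E'
from h import *
for n,(u0,u1,v0,v1) in dict(top=(235,395,170,335),scene=(245,400,170,320)).items():
    c=dict(np.load(n+"0.npz")); P=cloud(c);H=hsv(c).astype(int); 
    roi=np.zeros((480,640),bool); roi[v0:v1,u0:u1]=1; z=P[...,2]
    print(n,"table z",np.median(P[300:330,200:230,2]) )
    wood=roi&(H[...,0]>10)&(H[...,0]<25)&(H[...,1]>60)&(H[...,2]>120)
    print("board z",np.median(z[wood&(z<30)]),"fence z",np.percentile(z[wood&(z>45)],[10,50,90]))
    w=main(c,roi&(z>8)&(z<75)&(H[...,1]>50)&(H[...,0]<27)&(H[...,0]>7)); print("board",rect(P[w][:,:2]),w.sum())
    f=wood&(z>58)&(z<70)
    print("fencetop",rect(P[main(c,f)][:,:2]))
    b=main(c,roi&(z>54)&(z<67)&(H[...,1]<60)); print("box",rect(P[b][:,:2]),np.median(z[b]))
    r=main(c,roi&((H[...,0]<6)|(H[...,0]>174))&(H[...,1]>170)&(H[...,2]>120)); print("lever",rect(P[r][:,:2]),np.median(z[r]),r.sum())
    k=roi&(H[...,2]<50)&(z>30)&(z<70); k=main(c,k); print("knob",P[k].mean(0),k.sum())
    y=main(c,(H[...,0]>22)&(H[...,0]<32)&(H[...,1]>180)&(np.arange(640)[None]>380)&(np.arange(640)[None]<440)); print("yel",rect(P[y][:,:2]))
E
```

```text
top table z -0.3751977963665354
board z 13.423994733201482 fence z [61.31339657 63.60686501 65.6566775 ]
board ((505.5706481933594, -183.02394104003906), (205.0645751953125, 250.28970336914062), 69.18699645996094) 9635
fencetop ((525.857666015625, -101.49882507324219), (22.545785903930664, 199.931396484375), 69.15159606933594)
box ((448.29571533203125, -180.06155395507812), (78.88719177246094, 96.07952880859375), 81.49977111816406) 59.626376137371324
lever ((455.97265625, -247.43307495117188), (72.44004821777344, 190.56332397460938), 69.4291763305664) 49.27207675219029 205
knob [650.74842538 -62.06171899  48.9692835 ] 141
yel ((398.7684020996094, -298.797607421875), (68.71541595458984, 230.59555053710938), 25.813220977783203)
scene table z 0.5576215064704115
board z 9.515082305192607 fence z [56.00975567 63.919866   66.62674901]
board ((516.3121337890625, -190.51974487304688), (205.11817932128906, 276.87176513671875), 69.00920104980469) 10868
fencetop ((524.7870483398438, -104.10789489746094), (22.204498291015625, 200.86651611328125), 69.15570068359375)
box ((446.6177978515625, -181.97540283203125), (79.6194076538086, 96.44473266601562), 81.70991516113281) 60.633942439417694
lever ((289.37060546875, -134.817138671875), (72.31987762451172, 598.3008422851562), 59.574337005615234) 49.84593351728961 258
knob [ 517.96440477 -322.83675787   54.63454666] 122
yel ((234.32586669921875, -213.329833984375), (38.091827392578125, 593.6619262695312), 51.72282409667969)
```

```bash
cat >> h.py <<'E'
O=np.array([505.,-184.3]); A=-0.3636
J=np.array([[np.cos(A),-np.sin(A)],[np.sin(A),np.cos(A)]])
def plan(jx,jy,z,yaw):
    s=env.observe(); p=s["position"]; y=s["orientation"][2]
    d=np.append(O+J@[jx,jy],z)-p
    R=np.array([[np.cos(y),np.sin(y),0],[np.sin(y),-np.cos(y),0],[0,0,-1]])
    print("shift cm",np.round(R.T@d/10,2),"turn",round((y-yaw+np.pi)%(2*np.pi)-np.pi,3),"(sign: tool z down)")
def st():
    s=env.observe(); print("t",s["time"],"jig",np.round(J.T@(s["position"][:2]-O),1),"z",s["position"][2].round(1),"yaw",s["orientation"][2].round(3),"F jig",np.round(J.T@s["contact_force"][:2],1),s["contact_force"][2].round(1),"q",s["q"].round(2))
E
python3 -c "
from h import *
plan(-50,-98,200,1.2072)
c=dict(np.load('scene0.npz'));P=cloud(c)
for u,v in((427,197),(425,230),(424,274)):print(J.T@(P[v,u,:2]-O))"
```

```text
shift cm [-49.22 -58.49  10.33] turn 1.509 (sign: tool z down)
[ 109.16374325 -209.1129823 ]
[  33.97751401 -199.9677619 ]
[ -54.33407145 -193.12227721]
```

```bash
python3 -m crank '[[5,[-49.2,-58.5,10.3],1.509],[5,[-49.2,-58.5,10.3],1.509],[5,[-49.2,-58.5,10.3],1.509],[5,[-49.2,-58.5,10.3],1.509],[5,[-49.2,-58.5,10.3],1.509],[5,[-49.2,-58.5,10.3],1.509],[5,[-49.2,-58.5,10.3],1.509],[5,[-49.2,-58.5,10.3],1.509],[5,[-49.2,-58.5,10.3],1.509],[5,[-49.2,-58.5,10.3],1.509],[5,[-49.2,-58.5,10.3],1.509],[5,[-49.2,-58.5,10.3],1.509],[5,[-49.2,-58.5,10.3],1.509],[5,[-49.2,-58.5,10.3],1.509],[5,[-49.2,-58.5,10.3],1.509],[5,[-49.2,-58.5,10.3],1.509],[5,[-49.2,-58.5,10.3],1.509],[5,[-49.2,-58.5,10.3],1.509],[5,[-49.2,-58.5,10.3],1.509],[5,[-49.2,-58.5,10.3],1.509]]'
python3 -c "
from h import *
st();plan(-50,-98,95,1.2072)"
```

```text
time: 1.77
position: [424.1, -261.8, 199.7]
orientation: [-3.142, 0.001, 1.203]
contact_force: [0.4, 0.5, -0.7]
opening: 49.9
finger_force: 0.0
t 1.7667 jig [ -48.1 -101.2] z 199.7 yaw 1.203 F jig [0.2 0.6] -0.7 q [-0.55  0.25 -0.27  1.05 -0.    1.39]
shift cm [ 0.32 -0.2  10.47] turn -0.004 (sign: tool z down)
```

```bash
python3 -m crank '[[5,[0.3,-0.2,3.5],0],[5,[0.3,-0.2,7],0],[5,[0.3,-0.2,9.5],0],[5,[0.3,-0.2,10.5],0],[5,[0.3,-0.2,10.5],0],[5,[0.3,-0.2,10.5],0]]'
python3 - <<'E'
from h import *
st();plan(-50,-20,95,1.2072)
c=env.read_camera("scene");cv2.imwrite("pics/s1.png",cv2.resize(c["img"][150:340,220:460,::-1],None,fx=3,fy=3))
E
```

```text
time: 2.27
position: [422.1, -253.8, 95.7]
orientation: [-3.14, -0.0, 1.207]
contact_force: [-0.1, -0.6, 0.4]
opening: 50.3
finger_force: 0.0
t 2.2667 jig [-52.8 -94.4] z 95.7 yaw 1.207 F jig [ 0.2 -0.6] 0.4 q [-0.54  0.35 -0.44  0.78 -0.    1.39]
shift cm [7.44 0.28 0.07] turn -0.0 (sign: tool z down)
```

View pics/s1.png

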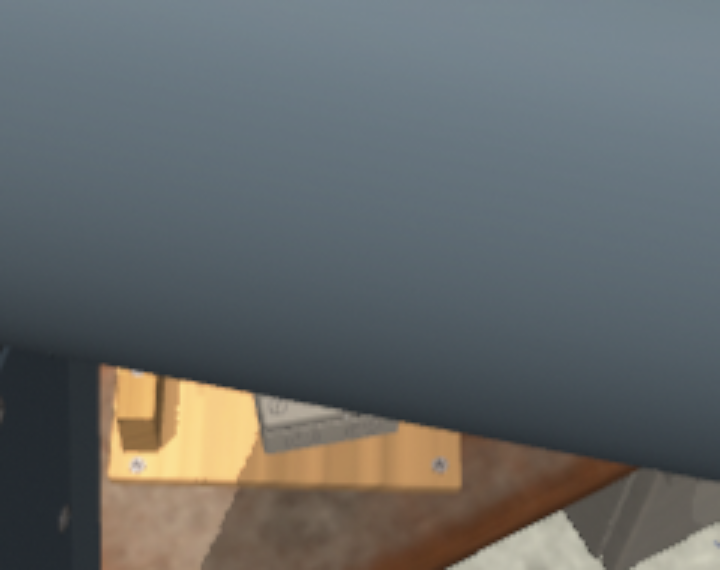

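The arm hides most of the scene; only the front of the board and the box's edge show. I'll push by force feedback.

```bash
python3 -m crank '[[5,[0.5,0.3,0],0],[5,[1,0.3,0],0],[5,[1.5,0.3,0],0],[5,[2,0.3,0],0],[5,[2.5,0.3,0],0],[5,[3,0.3,0],0],[5,[3.5,0.3,0],0],[5,[4,0.3,0],0],[5,[4.5,0.3,0],0],[5,[5,0.3,0],0],[5,[5.5,0.3,0],0],[5,[6,0.3,0],0],[5,[6.3,0.3,0],0],[5,[6.5,0.3,0],0],[5,[6.5,0.3,0],0]]'
python3 -c "
from h import *
st();plan(-50,-18.5,95,1.2072)"
```

```text
time: 3.57
position: [448.7, -194.2, 95.9]
orientation: [3.142, -0.001, 1.207]
contact_force: [-0.6, 0.2, 0.4]
opening: 50.1
finger_force: 0.0
t 3.5667 jig [-49.1 -29.3] z 95.9 yaw 1.207 F jig [-0.6 -0. ] 0.4 q [-0.41  0.34 -0.45  0.78  0.    1.53]
shift cm [ 1.08 -0.09  0.09] turn 0.0 (sign: tool z down)
```

```bash
python3 -m crank '[[5,[0.2,0,0],0],[5,[0.4,0,0],0],[5,[0.6,0,0],0],[5,[0.8,0,0],0],[5,[0.9,0,0],0]]'
python3 -c "
from h import *
st()"
python3 -m crank '[[5,[0.1,0,0],0],[5,[0.2,0,0],0],[5,[0.25,0,0],0]]'
python3 -c "
from h import *
st()"
```

```text
time: 3.98
position: [451.6, -186.1, 95.9]
orientation: [-3.141, 0.0, 1.207]
contact_force: [-0.5, -2.0, -0.2]
opening: 50.0
finger_force: 0.9
t 3.9833 jig [-49.2 -20.7] z 95.9 yaw 1.207 F jig [ 0.3 -2. ] -0.2 q [-0.39  0.34 -0.45  0.78 -0.    1.54]
time: 4.23
position: [452.4, -184.1, 95.9]
orientation: [-3.141, 0.001, 1.207]
contact_force: [-2.6, -5.4, -0.6]
opening: 50.3
finger_force: 2.8
t 4.2333 jig [-49.3 -18.5] z 95.9 yaw 1.207 F jig [-0.5 -6. ] -0.6 q [-0.39  0.34 -0.45  0.78 -0.    1.55]
```

```bash
python3 -m crank '[[3.5,[-0.7,0,0],0],[3.5,[-1.5,0,-1],0],[3.5,[-2,0,-4],0],[3.5,[-2,0,-8],0],[3.5,[-2,0,-8],0],[3.5,[-2,0,-8],0]]'
python3 -c "
from h import *
st();plan(-135,31,175,-.3636)"
```

```text
time: 4.73
position: [446.5, -203.5, 178.1]
orientation: [3.137, -0.0, 1.207]
contact_force: [-0.1, 0.1, 0.2]
opening: 35.3
finger_force: 0.0
t 4.7333 jig [-47.9 -38.7] z 178.1 yaw 1.207 F jig [-0.1  0.1] 0.2 q [-0.43  0.26 -0.33  0.98  0.    1.51]
shift cm [ 6.97 -8.72  0.31] turn 1.57 (sign: tool z down)
```

```bash
python3 -m crank '[[3.5,[7,-8.7,0],1.57],[3.5,[7,-8.7,0],1.57],[3.5,[7,-8.7,0],1.57],[3.5,[7,-8.7,0],1.57],[3.5,[7,-8.7,0],1.57],[3.5,[7,-8.7,0],1.57],[3.5,[7,-8.7,0],1.57],[3.5,[7,-8.7,0],1.57],[3.5,[7,-8.7,0],1.57],[3.5,[7,-8.7,0],1.57],[3.5,[7,-8.7,0],1.57],[3.5,[7,-8.7,0],1.57],[3.5,[7,-8.7,0],1.57],[3.5,[7,-8.7,0],1.57],[3.5,[7,-8.7,0],1.57],[3.5,[7,-8.7,0],1.57]]'
python3 - <<'E'
from h import *
st();plan(-135,31,95,-.3636)
for n in("scene","top"):
    c=env.read_camera(n);P=cloud(c);H=hsv(c).astype(int);z=P[...,2]
    jx=(P[...,:2]-O)@J
    b=(z>54)&(z<67)&(H[...,1]<60)&(abs(jx[...,0])<130)&(abs(jx[...,1])<80)
    if b.any():
        b=main(c,b);print(n,rect(jx[b]),b.sum())
    cv2.imwrite(f"pics/{n}2.png",c["img"][...,::-1])
E
```

```text
time: 6.07
position: [380.6, -129.1, 175.4]
orientation: [-3.123, 0.001, -0.337]
contact_force: [-0.2, 0.1, -0.4]
opening: 34.8
finger_force: 0.0
t 6.0667 jig [-135.9    7.3] z 175.4 yaw -0.337 F jig [-0.2  0. ] -0.4 q [-0.34  0.12 -0.52  0.94  0.02  3.14]
shift cm [ 0.15 -2.36  8.04] turn 0.027 (sign: tool z down)
top ((-19.51703643798828, 33.66508865356445), (79.4461898803711, 41.854366302490234), 89.49737548828125) 845
```

```bash
python3 -m crank '[[3.5,[0,-2.4,0],-2.3],[3.5,[0,-2.4,0],-2.3],[3.5,[0,-2.4,0],-2.3],[3.5,[0,-2.4,0],-2.3],[3.5,[0,-2.4,0],-2.3],[3.5,[0,-2.4,0],-2.3],[3.5,[0,-2.4,0],-2.3],[3.5,[0,-2.4,0],-2.3],[3.5,[0,-2.4,0],-2.3],[3.5,[0,-2.4,0],-2.3],[3.5,[0,-2.4,0],-2.3],[3.5,[0,-2.4,0],-2.3],[3.5,[0,-2.4,0],-2.3],[3.5,[0,-2.4,0],-2.3],[3.5,[0,-2.4,0],-2.3],[3.5,[0,-2.4,0],-2.3],[3.5,[0,-2.4,0],-2.3],[3.5,[0,-2.4,0],-2.3],[3.5,[0,-2.4,0],-2.3],[3.5,[0,-2.4,0],-2.3]]' >/dev/null
python3 -c "
from h import *
st();plan(-135,31,175,2.778)"
```

```text
t 7.8333 jig [-136.2   31.8] z 176.3 yaw 1.967 F jig [-0.3 -0.6] -0.9 q [-0.28  0.12 -0.51  0.94  0.02  0.9 ]
shift cm [-0.14  0.04  0.13] turn -0.811 (sign: tool z down)
```

```bash
python3 -m crank '[[3.5,[-0.1,0,0],-0.811],[3.5,[-0.1,0,0],-0.811],[3.5,[-0.1,0,0],-0.811],[3.5,[-0.1,0,0],-0.811],[3.5,[-0.1,0,0],-0.811],[3.5,[-0.1,0,0],-0.811],[3.5,[-0.1,0,0],-0.811],[3.5,[-0.1,0,0],-0.811],[3.5,[-0.1,0,0],-0.811]]' >/dev/null
python3 -c "
from h import *
st();print(env.observe()['orientation']);plan(-135,31,95,2.778)"
```

```text
t 8.5833 jig [-135.5   30.8] z 176.3 yaw 2.771 F jig [-0.1 -0.1] -0.4 q [-0.28  0.12 -0.51  0.94  0.02  0.09]
[ 3.12298034e+00 -8.77237222e-04  2.77066612e+00]
shift cm [-0.05  0.02  8.13] turn -0.007 (sign: tool z down)
```

```bash
python3 -m crank '[[3.5,[0,0,3.5],-0.007],[3.5,[0,0,6.5],-0.007],[3.5,[0,0,8.1],-0.007],[3.5,[0,0,8.1],-0.007],[3.5,[-0.8,0,8.1],-0.007],[3.5,[-1.6,0,8.1],-0.007],[3.5,[-2.4,0,8.1],-0.007],[3.5,[-3.2,0,8.1],-0.007],[3.5,[-4,0,8.1],-0.007],[3.5,[-4.6,0,8.1],-0.007],[3.5,[-5.2,0,8.1],-0.007],[3.5,[-5.8,0,8.1],-0.007],[3.5,[-6.4,0,8.1],-0.007],[3.5,[-7,0,8.1],-0.007],[3.5,[-7,0,8.1],-0.007]]'
python3 -c "
from h import *
st();plan(-15,31,95,2.778)"
```

```text
time: 9.83
position: [456.7, -131.9, 95.4]
orientation: [3.123, 0.001, 2.781]
contact_force: [0.2, -0.3, 0.7]
opening: 35.3
finger_force: 0.0
t 9.8333 jig [-63.8  31.8] z 95.4 yaw 2.781 F jig [ 0.3 -0.2] 0.7 q [-0.29  0.32 -0.48  0.76  0.02  0.07]
shift cm [-4.88 -0.1   0.04] turn 0.003 (sign: tool z down)
```

```bash
python3 -m crank '[[3.5,[-0.5,0,0],0],[3.5,[-1,0,0],0],[3.5,[-1.5,0,0],0],[3.5,[-2,0,0],0],[3.5,[-2.5,0,0],0],[3.5,[-3,0,0],0],[3.5,[-3.5,0,0],0],[3.5,[-4,0,0],0],[3.5,[-4.4,0,0],0],[3.5,[-4.7,0,0],0],[3.5,[-4.8,0,0],0]]'
python3 - <<'E'
from h import *
st();plan(-9,31,95,2.778)
for n in("scene","top"):
    c=env.read_camera(n);cv2.imwrite(f"pics/{n}3.png",c["img"][...,::-1])
E
```

```text
time: 10.75
position: [500.5, -148.5, 95.3]
orientation: [3.123, -0.0, 2.781]
contact_force: [-3.2, 1.6, 0.9]
opening: 34.8
finger_force: 1.7
t 10.75 jig [-17.   31.9] z 95.3 yaw 2.781 F jig [-3.5  0.4] 0.9 q [-0.3   0.39 -0.37  0.81  0.02  0.06]
shift cm [-0.8  -0.09  0.03] turn 0.003 (sign: tool z down)
```

View pics/top3.png

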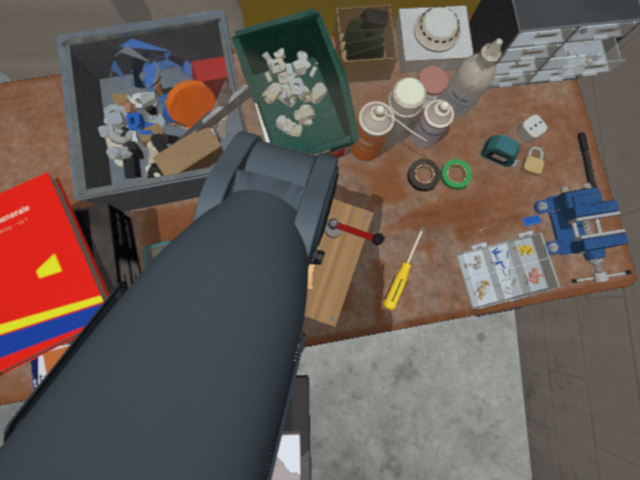

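The arm covers the box in this view. The lever is still open, with the knob at (378,239), and the screwdriver is untouched. I'll push slowly on to the stop, watching the force.

```bash
python3 -m crank '[[3.5,[-0.2,0,0],0],[3.5,[-0.4,0,0],0],[3.5,[-0.5,0,0],0],[3.5,[-0.6,0,0],0]]'
python3 -c "
from h import *
st()"
python3 -m crank '[[3.5,[-0.1,0,0],0],[3.5,[-0.2,0,0],0],[3.5,[-0.2,0,0],0]]'
python3 -c "
from h import *
st()"
```

```text
time: 11.18
position: [505.4, -150.3, 95.3]
orientation: [3.123, -0.001, 2.781]
contact_force: [-4.8, 0.7, 3.4]
opening: 35.0
finger_force: 2.4
t 11.1833 jig [-11.7  31.9] z 95.3 yaw 2.781 F jig [-4.7 -1. ] 3.4 q [-0.3   0.4  -0.36  0.81  0.02  0.06]
time: 11.43
position: [507.5, -151.1, 95.3]
orientation: [3.123, -0.001, 2.781]
contact_force: [-4.0, -0.3, 2.0]
opening: 35.1
finger_force: 1.7
t 11.4333 jig [-9.5 32. ] z 95.3 yaw 2.781 F jig [-3.6 -1.7] 2.0 q [-0.3   0.4  -0.35  0.81  0.02  0.06]
```

```bash
for i in 1; do python3 -m crank '[[3.5,[-0.1,0,0],0],[3.5,[-0.15,0,0],0],[3.5,[-0.15,0,0],0]]'; done
python3 -c "
from h import *
st()"
python3 -m crank '[[3.5,[-0.1,0,0],0],[3.5,[-0.15,0,0],0],[3.5,[-0.15,0,0],0]]'
python3 -c "
from h import *
st()"
```

```text
time: 11.68
position: [507.6, -151.1, 95.1]
orientation: [3.123, -0.003, 2.781]
contact_force: [-9.1, 2.3, 7.0]
opening: 34.8
finger_force: 4.5
t 11.6833 jig [-9.3 31.9] z 95.1 yaw 2.781 F jig [-9.3 -1.1] 7.0 q [-0.3   0.4  -0.35  0.82  0.02  0.06]
time: 11.93
position: [507.8, -151.2, 94.9]
orientation: [3.123, -0.006, 2.781]
contact_force: [-13.3, 4.7, 11.8]
opening: 34.8
finger_force: 7.2
t 11.9333 jig [-9.2 31.9] z 94.9 yaw 2.781 F jig [-14.1  -0.3] 11.8 q [-0.3   0.41 -0.35  0.82  0.02  0.06]
```

```bash
python3 -m crank '[[3.5,[0,0,0],0],[3.5,[0,0,0],0],[2,[0.4,0,0],0],[0,[2.5,0,0],0],[0,[3,0,-3],0],[0,[3,0,-7],0],[0,[3,0,-10],0],[0,[3,0,-10],0],[0,[3,0,-10],0]]'
python3 - <<'E'
from h import *
st();plan(100,-105,180,2.778)
for n in("scene","top"):
    c=env.read_camera(n);P=cloud(c);cv2.imwrite(f"pics/{n}4.png",c["img"][...,::-1])
E
```

```text
time: 12.68
position: [483.4, -143.8, 197.3]
orientation: [3.123, 0.005, 2.781]
contact_force: [0.4, 0.5, -0.3]
opening: -0.2
finger_force: 0.0
t 12.6833 jig [-34.6  30.1] z 197.3 yaw 2.781 F jig [0.2 0.6] -0.3 q [-0.3   0.26 -0.27  1.04  0.02  0.06]
shift cm [-13.42 -13.55   1.73] turn 0.003 (sign: tool z down)
```

```bash
python3 -m crank '[[0,[-3,-5,0],0],[0,[-6,-9,0],0],[0,[-9,-12,0],0],[0,[-12.9,-13.5,0],0],[0,[-12.9,-13.5,0],0],[0,[-12.9,-13.5,0],0],[0,[-12.9,-13.5,0],0],[0,[-12.9,-13.5,0],0]]'
python3 - <<'E'
from h import *
st();plan(95,-103,106,2.778)
for n in("scene","top"):
    c=env.read_camera(n);P=cloud(c);H=hsv(c).astype(int);z=P[...,2]
    jx=(P[...,:2]-O)@J
    b=(z>54)&(z<67)&(H[...,1]<60)&(abs(jx[...,0])<130)&(abs(jx[...,1])<80)
    if b.any():
        b=main(c,b);print(n,rect(jx[b]),b.sum())
    cv2.imwrite(f"pics/{n}5.png",c["img"][...,::-1])
E
```

```text
time: 13.45
position: [553.8, -314.4, 190.9]
orientation: [3.122, -0.004, 2.781]
contact_force: [-0.8, 0.3, -0.2]
opening: -0.3
finger_force: 0.0
t 13.45 jig [  91.9 -104.3] z 190.9 yaw 2.781 F jig [-0.8  0.1] -0.2 q [-0.52  0.49  0.07  1.16  0.02 -0.16]
shift cm [-0.31  0.12  8.49] turn 0.003 (sign: tool z down)
scene ((44.97718811035156, 31.09739875793457), (80.46752166748047, 87.37046813964844), 89.46500396728516) 1713
top ((50.18063735961914, 54.34646987915039), (39.693641662597656, 96.69509887695312), 89.56330108642578) 673
```

View pics/scene5.png

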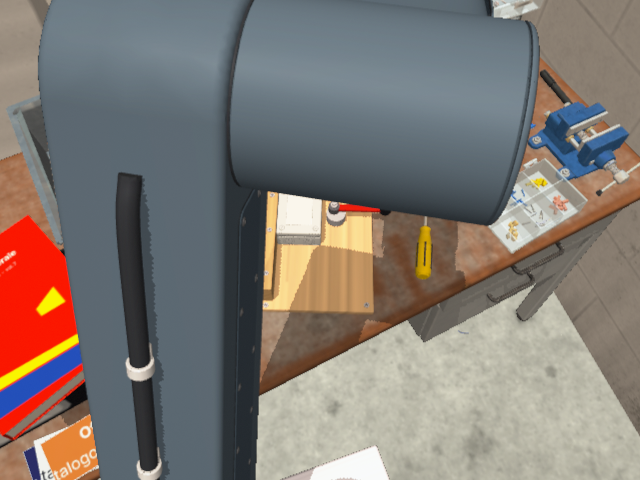

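The box is at the seat (x about 50, square, near (300,218)) and the lever is still open at (355,209). Next I'll lower the closed fingers behind the lever and work out the arc.

```bash
python3 -m crank '[[0,[-0.3,0.1,3],0],[0,[-0.3,0.1,6],0],[0,[-0.3,0.1,8],0],[0,[-0.3,0.1,8.5],0],[0,[-0.3,0.1,8.5],0],[0,[-0.3,0.1,8.5],0]]'
cat >> h.py <<'E'
def arc(qs,r=72,d=17.5,q0=0.33):
    s=env.observe(); p=s["position"][:2]; y=s["orientation"][2]
    R=np.array([[np.cos(y),np.sin(y)],[np.sin(y),-np.cos(y)]])
    for q in qs:
        a=-1.292-q; t=np.array([66,-30])+r*np.array([np.cos(a),np.sin(a)])+d*np.array([-np.sin(a),np.cos(a)])
        w=2.778-(q-q0)
        print("[0,[%.1f,%.1f,0],%.2f],"%(*(R.T@(O+J@t-p)/10),y-w),end="")
    print()
E
python3 -c "
from h import *
st();arc(np.arange(.3,1.36,.06))"
```

```text
time: 14.05
position: [558.5, -313.4, 108.8]
orientation: [3.123, 0.0, 2.782]
contact_force: [-0.5, 0.4, 0.6]
opening: 0.2
finger_force: 0.0
t 14.05 jig [  96.  -101.6] z 108.8 yaw 2.782 F jig [-0.6  0.2] 0.6 q [-0.52  0.55 -0.04  0.98  0.02 -0.16]
[0,[1.4,-0.1,0],-0.03],[0,[1.8,-0.1,0],0.03],[0,[2.3,-0.2,0],0.09],[0,[2.7,-0.2,0],0.15],[0,[3.2,-0.2,0],0.21],[0,[3.6,-0.2,0],0.27],[0,[4.1,-0.2,0],0.33],[0,[4.5,-0.1,0],0.39],[0,[4.9,0.0,0],0.45],[0,[5.3,0.2,0],0.51],[0,[5.8,0.3,0],0.57],[0,[6.2,0.5,0],0.63],[0,[6.6,0.7,0],0.69],[0,[6.9,0.9,0],0.75],[0,[7.3,1.2,0],0.81],[0,[7.7,1.4,0],0.87],[0,[8.0,1.7,0],0.93],[0,[8.3,2.0,0],0.99],
```

```bash
python3 -m crank '[[0,[0.7,0,0.4],0],[0,[1.4,-0.1,0.4],0],[0,[1.8,-0.1,0.4],0.03],[0,[2.3,-0.2,0.4],0.09],[0,[2.7,-0.2,0.4],0.15],[0,[3.2,-0.2,0.4],0.21],[0,[3.6,-0.2,0.4],0.27],[0,[4.1,-0.2,0.4],0.33],[0,[4.5,-0.1,0.4],0.39],[0,[4.9,0,0.4],0.45],[0,[5.3,0.2,0.4],0.51],[0,[5.8,0.3,0.4],0.57],[0,[6.2,0.5,0.4],0.63],[0,[6.6,0.7,0.4],0.69],[0,[6.9,0.9,0.4],0.75],[0,[7.3,1.2,0.4],0.81],[0,[7.7,1.4,0.4],0.87],[0,[8,1.7,0.4],0.93],[0,[8.3,2,0.4],0.99],[0,[8.3,2,0.4],0.99]]'
python3 -c "
from h import *
st();arc(np.arange(1.35,1.9,.05))"
```

```text
time: 15.72
position: [487.1, -265.4, 105.1]
orientation: [3.131, -0.015, 1.788]
contact_force: [0.1, -0.6, 0.2]
opening: 0.0
finger_force: 0.0
t 15.7167 jig [ 12.1 -82.1] z 105.1 yaw 1.788 F jig [ 0.4 -0.5] 0.2 q [-0.51  0.43 -0.28  0.87  0.02  0.85]
[0,[0.2,0.1,0],0.03],[0,[0.6,0.0,0],0.08],[0,[1.0,-0.0,0],0.13],[0,[1.3,-0.0,0],0.18],[0,[1.7,-0.0,0],0.23],[0,[2.1,-0.0,0],0.28],[0,[2.5,0.0,0],0.33],[0,[2.8,0.1,0],0.38],[0,[3.2,0.2,0],0.43],[0,[3.5,0.3,0],0.48],[0,[3.9,0.4,0],0.53],
```

```bash
python3 -m crank '[[0,[0.2,0.1,0],0.03],[0,[0.6,0,0],0.08],[0,[1,0,0],0.13],[0,[1.3,0,0],0.18],[0,[1.7,0,0],0.23],[0,[1.7,0,0],0.23]]'
python3 -c "
from h import *
st();arc(np.arange(1.55,1.9,.03))"
```

```text
time: 16.22
position: [483.8, -249.0, 105.1]
orientation: [3.135, -0.017, 1.561]
contact_force: [-0.1, -0.0, -0.9]
opening: 0.1
finger_force: 0.1
t 16.2167 jig [  3.2 -68. ] z 105.1 yaw 1.561 F jig [-0.1 -0.1] -0.9 q [-0.48  0.41 -0.3   0.86  0.02  1.1 ]
[0,[0.0,-0.1,0],0.00],[0,[0.2,-0.1,0],0.03],[0,[0.5,-0.1,0],0.06],[0,[0.7,-0.2,0],0.09],[0,[0.9,-0.2,0],0.12],[0,[1.1,-0.2,0],0.15],[0,[1.4,-0.2,0],0.18],[0,[1.6,-0.2,0],0.21],[0,[1.8,-0.2,0],0.24],[0,[2.0,-0.2,0],0.27],[0,[2.2,-0.2,0],0.30],[0,[2.5,-0.1,0],0.33],
```

```bash
python3 -m crank '[[0,[0.2,-0.1,0],0.03],[0,[0.5,-0.1,0],0.06],[0,[0.6,-0.1,0],0.07],[0,[0.6,-0.1,0],0.07]]'
python3 -c "
from h import *
st()"
python3 -m crank '[[0,[0.2,0,0],0.03],[0,[0.4,0,0],0.05],[0,[0.4,0,0],0.05]]'
python3 -c "
from h import *
st()"
```

```text
time: 16.55
position: [483.1, -244.3, 105.1]
orientation: [3.136, -0.015, 1.493]
contact_force: [-1.7, -6.1, 0.1]
opening: 0.3
finger_force: 3.2
t 16.55 jig [  0.8 -63.9] z 105.1 yaw 1.493 F jig [ 0.6 -6.3] 0.1 q [-0.48  0.41 -0.31  0.85  0.02  1.17]
time: 16.8
position: [482.8, -241.2, 105.2]
orientation: [3.138, -0.013, 1.441]
contact_force: [-5.4, -12.4, -0.3]
opening: 0.2
finger_force: 6.3
t 16.8 jig [ -0.5 -61.1] z 105.2 yaw 1.441 F jig [ -0.6 -13.5] -0.3 q [-0.47  0.41 -0.32  0.85  0.01  1.23]
```

```bash
python3 -m crank '[[0,[0.2,0,0],0.02],[0,[0.3,0,0],0.03],[0,[0.3,0,0],0.03]]'
python3 -c "
from h import *
st()"
python3 -m crank '[[0,[0.15,0,0],0.02],[0,[0.2,0,0],0.02],[0,[0.2,0,0],0.02]]'
python3 -c "
from h import *
st()"
```

```text
time: 17.05
position: [482.8, -239.1, 105.2]
orientation: [3.139, -0.011, 1.411]
contact_force: [-7.1, -17.0, -0.5]
opening: 0.2
finger_force: 8.6
t 17.05 jig [ -1.3 -59.2] z 105.2 yaw 1.411 F jig [ -0.6 -18.5] -0.5 q [-0.46  0.4  -0.32  0.85  0.01  1.27]
time: 17.3
position: [482.8, -237.3, 105.1]
orientation: [3.14, -0.011, 1.392]
contact_force: [-8.1, -17.6, -0.6]
opening: -0.3
finger_force: 9.5
t 17.3 jig [ -1.9 -57.4] z 105.1 yaw 1.392 F jig [ -1.3 -19.3] -0.6 q [-0.46  0.4  -0.32  0.85  0.01  1.29]
```

```bash
python3 -m crank '[[0,[-0.5,0,0],0],[0,[-2,0,0],0],[0,[-3,0,-1],0],[0,[-3,0,-5],0],[0,[-3,0,-9],0],[0,[-3,0,-13],0],[0,[-6,0,-13],0],[0,[-10,-4,-13],0],[0,[-14,-8,-13],0],[0,[-17,-12,-13],0],[0,[-20,-16,-13],0],[0,[-20,-16,-13],0],[0,[-20,-16,-13],0],[0,[-20,-16,-13],0]]'
python3 - <<'E'
from h import *
st()
for n in("scene","top"):
    c=env.read_camera(n);P=cloud(c);H=hsv(c).astype(int);z=P[...,2]
    jx=(P[...,:2]-O)@J
    roi=(abs(jx[...,0])<130)&(abs(jx[...,1])<130)
    b=roi&(z>54)&(z<67)&(H[...,1]<60)&(abs(jx[...,1])<80)
    if b.any():
        b=main(c,b);print(n,rect(jx[b]),b.sum())
    r=roi&((H[...,0]<6)|(H[...,0]>174))&(H[...,1]>170)&(H[...,2]>120)&(z>43)&(z<58)
    if r.any(): print("lever",rect(jx[main(c,r)]))
    cv2.imwrite(f"pics/{n}6.png",c["img"][...,::-1])
E
```

```text
time: 18.47
position: [287.9, -405.5, 231.0]
orientation: [3.138, -0.018, 1.389]
contact_force: [-0.0, 0.7, -0.3]
opening: 0.2
finger_force: 0.0
t 18.4667 jig [-124.2 -284. ] z 231.0 yaw 1.389 F jig [-0.3  0.7] -0.3 q [-0.96  0.23 -0.21  1.14  0.02  0.79]
top ((50.06226348876953, 33.70292282104492), (79.8794174194336, 97.43360900878906), 89.96631622314453) 1937
lever ((20.59650230407715, -36.40300369262695), (71.89178466796875, 10.916933059692383), 8.001310348510742)
```

View pics/top6.png

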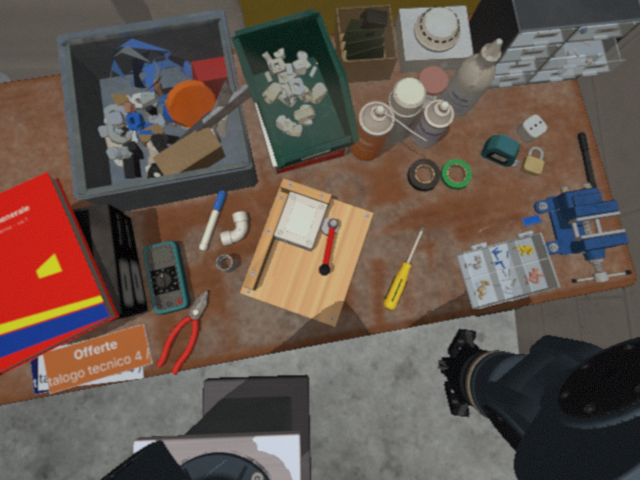

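The box sits square against fence and stop at about (298,218). The lever points towards the robot (knob at (325,268)) and its measured angle is about 8°, so q is about 1.71. The small parts are undisturbed and the hand is clear.

```bash
python3 -c "
from cell import env
print(env.hand_in())"
```

```text
the job is handed in; nothing more can be done
None
```

I pushed the box home against the fence and back stop, locked the lever at about q = 1.71 rad, left the hand clear with nothing disturbed in the last picture, and handed the job in at about 18.5 s; no verdict came back, and the cam force on the box could not be measured directly.

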